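Twist the blue filter cup home in its adapter

TASK

The blue-headed filter cup stands only part-way down in the snug rubber lips of its vacuum adapter. Grip its head and work it home: turn it clockwise (seen from above) while pressing it down, going down evenly with the turn, so that it reaches the bottom just as its two wings line up with the two yellow ribs on the adapter; then let go. Leave the green-headed cup as it stands.

Things in the scene. Friction and masses are not known exactly. Their poses are not given: they have to be found in the camera images.
- blue_cup_head (a point): Centre of the cup's round blue head (40 mm diameter, 48 mm tall; white 36 mm sleeve below, 44 mm). z up the axis; two wings (8 mm thick, 70 mm tip to tip, 4-16 mm below the rim) along +-x: grip across y. Starts 18-20 mm too high, wings 55-69 deg anti-clockwise (from above) of the ribs, held by rubber lips: 10-20 N to push it straight down, about 10 N while turning. 120 g
- blue_adapter_top (a point): Centre of the top face of the fixed adapter that holds the blue cup: aluminium cylinder, 88 mm diameter (foot 104 mm), 55 mm tall, bore upright. Two yellow ribs, 2 mm high, lie on the top along +-x. With the cup home on its seat, the head's centre is 28 mm above this point, the head's lower edge 4 mm above, and the wings lie along the ribs, either way round
- green_cup_head (a point): Centre of the head of the other cup: the same but with a green head, part-way down in a like adapter of its own, 13 to 30 cm from the blue one to either side; to be left alone. Axes as for the blue cup

How it is judged:
On the way:
1. the blue cup has turned part of the way (wings 17 to 43 degrees from the ribs) and has gone down part of the way with the turn (4 to 15 mm above its seat) (angle between the x axis of blue_cup_head and the x axis of blue_adapter_top, either way round between 0.3 and 0.75 rad and z of blue_cup_head in the frame of blue_adapter_top between 0.032 and 0.043 m), for 0.05 s.
At the end, for the whole second after the job is handed in: The blue cup is home in its adapter (within 3 mm of its seat, within 10 mm of the axis), its wings within 15 degrees of the yellow ribs, and the green cup's head is within 10 mm of where it was (z of blue_cup_head in the frame of blue_adapter_top below 0.031 m and horizontal distance between blue_cup_head and blue_adapter_top below 0.01 m and angle between the x axis of blue_cup_head and the x axis of blue_adapter_top, either way round below 0.26 rad and distance of green_cup_head from where it was at the start of the episode below 0.01 m); the robot touches nothing.
It fails at once if the green cup is moved by more than 10 mm (distance of green_cup_head from where it was at the start of the episode above 0.01 m).
It also fails if it takes over 32 s, if anything falls off the work surface, if the arm or the gripper's body presses on something with over 40 N, if the wrist force passes 120 N, or if a joint passes its speed limit or range.

ROBOT

A 6-joint arm with a two-finger parallel gripper is mounted at the origin on a cart in front of the work surface, level with it; the furniture and walls round the work are solid. World frame = base frame: x ahead of the robot, y to its left, z up, the work surface at z = 0. Lengths are in m, angles in rad, forces in N, time in s.
With the tool pointing down it reaches from about 0.425 to 0.95 m from the base axis. Payload 3.5 kg.
Tool frame: the origin (TCP) lies on the centre line of the jaws, within the pads' length; the fingertips stand 8 mm ahead of it and the grasp point (between the pads) lies 11 mm behind it; z points along the fingers, y is the line along which they close (so a half turn about z gives the same grasp; the last joint's range is limited). The gripper opens to 85 mm and grips with 20 to 120 N. Pads are 22 mm wide; open, the fingers measure 114 mm over their backs; the gripper's body (76 mm by 85 mm) begins 54 mm behind the grasp point. The pads swing forward as they close: fully open they stand 13 mm farther back than shut.
Start: joints at [-1.416, 0.286, 1.577, -0, 1.279, -0.15], TCP at [0.203, -0.644, 0.239] pointing down, gripper open.
Joint ranges: [-2.77, 2.77], [-0.9, 2.22], [0.21, 2.48], [-1.53, 4.67], [0.24, 2.81], [-2.84, 2.84]. Speed limits (rad/s): [2.79, 2.79, 3.14, 3.14, 3.14, 3.14].

INTERFACE

Orientations are given as a unit quaternion [x, y, z, w].
In Python, from plant import ctrl gives the robot as it stands. The module is installed in compiled form; this text tells all that it offers.
- The arm moves only by the tool send_rows, never from a script. Its argument "steps" is a list of rows, each a list of 5 numbers: the shift along the tool's x, y, z in m, then the turn about the tool's z in degrees, then the opening, from -1 (shut) to 1 (fully open). A call has 1 to 12 rows; each row is the pose to reach, as a shift and turn from the pose commanded when the call began, along the tool's axes at that moment; what a row does not reach only later rows make up. A row lasts 1/10 s, in which the tool goes at most 50 mm and 8.59 degrees, less where a joint would pass 70% of its speed; a pose out of reach is approached as far as the arm can. A call with a gripper value outside its range is refused whole. The fingers move at their own pace and stop on an object; "squeeze" is the grip in N (left out, the last holds). Time passes only in rows, so rows that repeat a pose let the fingers close. It gives the time, the measured TCP pose, the force, the opening and the grip force at its end, in the units of the state.
- ctrl.get_state(): the state, without advancing time (a new reading comes with each control period).
- ctrl.read_camera(name): name is "side" or "top"; returns the picture (420x560x3 uint8, red, green, blue); there is no depth.
- ctrl.calibration(name): a dict with "intrinsics" (3x3 intrinsics, pixels), "k1" (the pictures are not rectified: a ray, as slopes to the right and down, at radius r is drawn at 1 + k1 r^2 times it, then the intrinsics apply), "extrinsics" (4x4, takes a point from world to camera coordinates). Camera axes: x right, y up, looking along -z (the intrinsics and any distortion apply to the point x, -y, -z); pixel columns grow to the right and rows downward; lengths in m; the calibration is good to about 2 mm. A picture is of the moment at which its call begins. calibration takes no time and is no camera call.
- ctrl.sign_off(): hands the job in; it is judged then, once.
The state is a dict: "time": time; "qpos": joint angles; "dq": joint speeds; "joint_efforts": joint torques, N m; "eef_pos": TCP position; "tcp_rot": TCP orientation; "contact_force": force on the tool from outside, world axes, zero at the start; "wrist_torque": the same for the moment, N m; "opening": opening from 0.0 (shut) to 1.0 (fully open); "finger_force": force on a finger pad.
Only numpy, scipy, OpenCV 4.12 (cv2) and the standard library are available. Lean on these libraries where they do the work, as an engineer would, in place of code of your own. Each camera call takes 0.05 s, during which the arm holds its last target. There are 200 camera calls.

## Working session

There is one attempt and no reset: what is moved stays moved. The work goes in short steps, Python scripts to look and compute and a tool call to move; the robot and the scene stay as the last step left them, time stands still between calls to the robot, and variables do not carry over. Pictures are saved under pics/ and viewed, at most 10 in all, crops included, and the job is handed in when it is done.

Besides the shell and the picture viewer there is one more tool, called after "Emit:" as name(argument=value, ...), one argument or row to a line, values as JSON. send_rows: Moves the arm, as the interface text tells. Its arguments: {"type":"object","properties":{"steps":{"type":"array","items":{"type":"array","items":{"type":"number"}}},"squeeze":{"type":"number"}},"required":["steps"]}

```bash
mkdir -p pics; python3 - <<'E'
from plant import ctrl
import cv2,numpy as np
for n in("top","side"):
    im=ctrl.read_camera(n); cv2.imwrite(f"pics/{n}0.png",im[:,:,::-1])
    c=ctrl.calibration(n); print(n,c)
print(ctrl.get_state())
E
```

```text
top {'intrinsics': array([[541.63251644,   0.        , 274.70435996],
       [  0.        , 541.63251644, 216.02548966],
       [  0.        ,   0.        ,   1.        ]]), 'k1': -0.06556543903951625, 'extrinsics': array([[ 0.06735035, -0.99771508, -0.0053426 ,  0.2924512 ],
       [ 0.97560288,  0.06473432,  0.20978201, -0.53639073],
       [-0.20895682, -0.01934115,  0.97773359, -0.84870248],
       [ 0.        ,  0.        ,  0.        ,  1.        ]])}
side {'intrinsics': array([[427.27303119,   0.        , 275.44153741],
       [  0.        , 427.27303119, 208.20695249],
       [  0.        ,   0.        ,   1.        ]]), 'k1': -0.03963328825718399, 'extrinsics': array([[-0.97115139, -0.23773504,  0.01862865,  0.5624218 ],
       [ 0.10305963, -0.34798394,  0.93181859, -0.04315956],
       [-0.21504346,  0.90685678,  0.36244597, -1.05746463],
       [ 0.        ,  0.        ,  0.        ,  1.        ]])}
{'time': 0.1, 'qpos': array([-1.41602216e+00,  2.87103718e-01,  1.57804006e+00, -3.28594205e-05,
        1.27859032e+00, -1.50020519e-01]), 'dq': array([-0.00021859, -0.00118693, -0.00160896,  0.00073829, -0.00200809,
        0.00034913]), 'joint_efforts': array([ 9.80407094e-04, -4.07298088e+01, -2.93696791e+01, -1.29689952e-04,
        3.43130712e-03, -2.95641485e-06]), 'eef_pos': array([ 0.20248309, -0.64330712,  0.23806259]), 'tcp_rot': array([ 9.88408695e-01,  1.51812733e-01, -1.82730560e-05, -1.07067903e-03]), 'contact_force': array([-0.61757657, -0.46565835, -1.55136902]), 'wrist_torque': array([-0.00411986, -0.0281667 ,  0.0197225 ]), 'finger_force': 0.0, 'opening': 1.001356167422395}
```

View pics/top0.png

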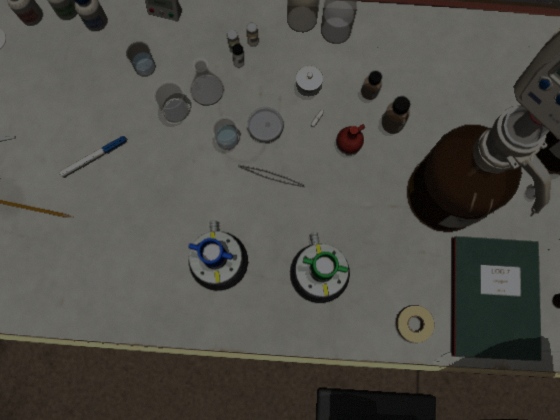

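View pics/side0.png

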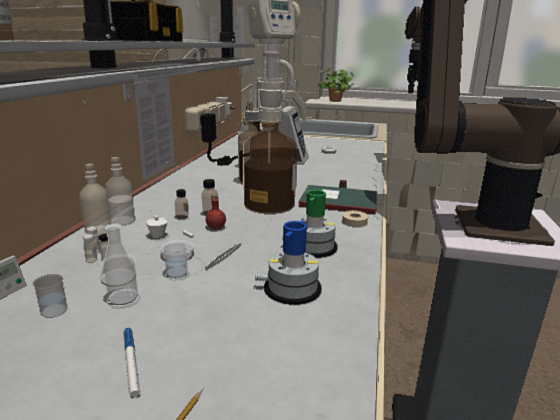

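Top view: blue head at about (212,252), green at (325,267), with yellow ribs roughly up/down and the wings left/right. Next I measure.

```bash
cat > h.py <<'E'
import cv2,numpy as np
from plant import ctrl
def ray(n,uv):
    c=ctrl.calibration(n);K=c["intrinsics"];E=c["extrinsics"]
    p=cv2.undistortPoints(np.float64(uv).reshape(-1,1,2),K,np.array([c["k1"],0,0,0,0.]))[:,0]
    d=np.c_[p[:,0],-p[:,1],-np.ones(len(p))]@E[:3,:3]
    return -E[:3,:3].T@E[:3,3],d
def plane(n,uv,z):
    o,d=ray(n,uv); return o+d*((z-o[2])/d[:,2])[:,None]
def blobs(m,amin=6):
    k,l,s,c=cv2.connectedComponentsWithStats(m.astype(np.uint8)*255)
    return [(s[i,4],c[i].round(1),s[i,:4],l==i) for i in range(1,k) if s[i,4]>=amin]
def masks(im):
    h=cv2.cvtColor(im,cv2.COLOR_RGB2HSV);H,S,V=[h[...,i].astype(int) for i in range(3)]
    return dict(blue=(H>105)&(H<130)&(S>130)&(V>50),green=(H>50)&(H<80)&(S>130)&(V>40),yellow=(H>20)&(H<35)&(S>130)&(V>90))
E
python3 - <<'E'
from h import *
for n in("top","side"):
    im=cv2.imread(f"pics/{n}0.png")[:,:,::-1].copy()
    for k,m in masks(im).items():
        if n=="top": m=m.copy(); m[:215]=0; m[315:]=0
        for b in blobs(m):
            print(n,k,b[0],b[1],b[2])
            if n=="top":print("   xy",plane(n,b[1],.057 if k=="yellow" else .119)[0].round(4))
im=cv2.imread("pics/top0.png")[210:310,170:370]; im2=cv2.imread("pics/side0.png")[180:310,250:350]
cv2.imwrite("pics/c.png",np.vstack([cv2.resize(im,(800,400),interpolation=2)]))
E
```

```text
top blue 280 [210.4 250.8] [189 238  43  26]
   xy [0.4414 0.4215 0.119 ]
top green 270 [325.3 264.4] [304 252  44  26]
   xy [0.4322 0.2441 0.119 ]
top yellow 20 [212.5 234.7] [211 232   4   6]
   xy [0.4772 0.4288 0.057 ]
top yellow 29 [318.1 248.5] [316 245   5   8]
   xy [0.4658 0.2523 0.057 ]
top yellow 36 [216.7 276. ] [215 271   4  11]
   xy [0.4092 0.4157 0.057 ]
top yellow 41 [325.2 289. ] [323 284   5  11]
   xy [0.3999 0.2373 0.057 ]
side blue 715 [294.5 237.3] [283 221  24  34]
side blue 72 [128.1 337.9] [125 328   9  20]
side green 455 [315.4 202.7] [307 190  18  27]
side green 17 [ 18.1 280.4] [ 16 279   5   4]
side yellow 12 [329.6 223.6] [327 223   7   2]
side yellow 19 [274.7 260.5] [270 260  10   2]
side yellow 18 [312.1 261.6] [308 261  10   2]
```

View pics/c.png

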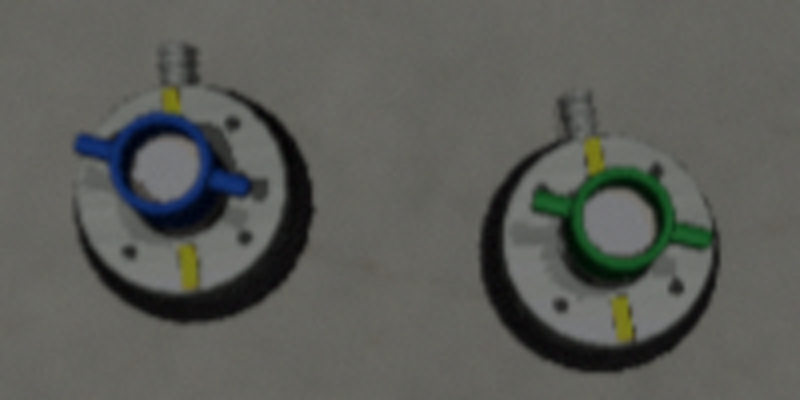

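```bash
python3 - <<'E'
from h import *
w=plane("top",[[189.7,246.3],[232.2,256.5]],.121); print("wings",w.round(4),w.mean(0).round(4))
rim=plane("top",[[210.25,251]],.126);print("rim",rim.round(4))
y=plane("top",[[212.5,234.7],[216.7,276]],.057)
# rib line: in/out ends and adapter disc centre
print("disc",plane("top",[[215.3,257]],.055).round(4), "gdisc",plane("top",[[322.5,270]],.055).round(4))
yaw=lambda p:np.degrees(np.arctan2(*(p[0]-p[1])[1::-1]))
print("wing yaw",yaw(w),"rib yaw",yaw(y), "rib line pts",y.round(4))
yg=plane("top",[[318.1,248.5],[325.2,289]],.057);print("green rib",yaw(yg))
# side: head centre by ray vs. vertical line at rim xy
for nm,uv in(("headtop",[295,221.5]),("headbot",[294.5,254.5])):
    o,d=ray("side",[uv]); t=((rim[0]-o)[:2]@d[0,:2])/(d[0,:2]@d[0,:2]); print(nm,(o+t*d[0]).round(4))
print("side ribs",plane("side",[[274.7,260.5],[312.1,261.6]],.057).round(4))
print("bottle",plane("top",[[410,190],[450,225],[470,215],[520,190]],0.02).round(3),plane("top",[[425,180],[470,130],[490,150],[545,205],[500,150]],.2).round(3))
print("bottle side base",plane("side",[[270,209],[245,200],[298,200]],0).round(3))
E
```

```text
wings [[0.4459 0.4537 0.121 ]
 [0.4346 0.387  0.121 ]] [0.4402 0.4204 0.121 ]
rim [[0.4401 0.4207 0.126 ]]
disc [[0.4405 0.4211 0.055 ]] gdisc [[0.4309 0.2431 0.055 ]]
wing yaw 80.36602173233302 rib yaw 10.896911831580729 rib line pts [[0.4772 0.4288 0.057 ]
 [0.4092 0.4157 0.057 ]]
green rib 12.825330720258725
headtop [0.4443 0.4215 0.1304]
headbot [0.443  0.4213 0.0678]
side ribs [[0.4757 0.4324 0.057 ]
 [0.4118 0.4186 0.057 ]]
bottle [[ 0.587  0.093  0.02 ]
 [ 0.528  0.022  0.02 ]
 [ 0.548 -0.014  0.02 ]
 [ 0.6   -0.105  0.02 ]] [[ 0.552  0.114  0.2  ]
 [ 0.633  0.048  0.2  ]
 [ 0.604  0.019  0.2  ]
 [ 0.527 -0.06   0.2  ]
 [ 0.605  0.004  0.2  ]]
bottle side base [[ 0.581  0.054  0.   ]
 [ 0.665  0.007  0.   ]
 [ 0.522 -0.036 -0.   ]]
```

```bash
cat >> h.py <<'E'
from scipy.spatial.transform import Rotation as R
def rel(pts):
    s=ctrl.get_state();r=R.from_quat(s["tcp_rot"]);p=s["eef_pos"]
    x=r.as_matrix()[:,0];print("t",s["time"],"tcp",p.round(4),"yaw",np.degrees(np.arctan2(x[1],x[0])).round(2),"q",s["qpos"].round(2),"F",s["contact_force"].round(1),"op",s["opening"])
    print((r.inv().apply(np.array(pts)-p)*1000).round(0).tolist())
E
python3 - <<'E'
from h import *
W=[[.203,-.644],[.337,-.283],[.408,-.165],[.432,-.08],[.438,0],[.432,.08],[.425,.165],[.43,.25],[.44,.42]]
rel([[*w,.24] for w in W])
for ut,us in(([548,85],[275,15]),([515,130],[268,100])):
    o,d=ray("top",[ut]);o2,e=ray("side",[us]);A=np.c_[d[0],-e[0]];s=np.linalg.lstsq(A,o2-o,rcond=None)[0];print(o+d[0]*s[0],o2+e[0]*s[1])
E
```

```text
t 0.1 tcp [ 0.2025 -0.6433  0.2381] yaw 17.46 q [-1.42  0.29  1.58 -0.    1.28 -0.15] F [-0.6 -0.5 -1.6] op 1.001356167422395
[[0.0, 1.0, -2.0], [236.0, -303.0, -1.0], [340.0, -395.0, -1.0], [388.0, -468.0, -1.0], [418.0, -543.0, -1.0], [436.0, -621.0, -0.0], [455.0, -704.0, -0.0], [485.0, -784.0, -0.0], [546.0, -943.0, 0.0]]
[0.57259266 0.06668598 0.47211616] [0.5728628  0.06675875 0.47221967]
[0.6048747  0.01532668 0.27911954] [0.60024268 0.01430981 0.27762913]
```

Emit:
send_rows(
  steps=[
    [0.03, -0.038, 0, 0, -1],
    [0.06, -0.076, 0.005, 0, -1],
    [0.09, -0.114, 0.01, 0, -1],
    [0.12, -0.152, 0.015, -4, -1],
    [0.15, -0.19, 0.02, -8, -1],
    [0.18, -0.228, 0.025, -12, -1],
    [0.208, -0.266, 0.03, -16, -1],
    [0.235, -0.303, 0.035, -20, -1],
    [0.265, -0.33, 0.035, -24, -1],
    [0.295, -0.36, 0.035, -28, -1],
    [0.325, -0.39, 0.035, -32, -1],
    [0.333, -0.398, 0.035, -36, -1],
  ],
)

```text
time: 1.3
eef_pos: [0.4014, -0.161, 0.2039]
tcp_rot: [0.892, 0.453, 0.0, -0.001]
contact_force: [-0.3, -1.0, 0.6]
opening: 0.002
finger_force: 0.0
```

```bash
python3 - <<'E'
from h import *
cv2.imwrite("pics/t1.png",ctrl.read_camera("top")[:,:,::-1]);cv2.imwrite("pics/s1.png",ctrl.read_camera("side")[:,:,::-1])
cv2.imwrite("pics/ts.png",cv2.resize(np.hstack([cv2.imread("pics/t1.png"),cv2.imread("pics/s1.png")]),(800,300)))
rel([[*w,.205] for w in [[.423,-.08],[.43,-.04],[.43,0],[.427,.04],[.423,.08],[.42,.165],[.43,.25],[.44,.42]]])
E
```

```text
t 1.4 tcp [ 0.4011 -0.1625  0.2039] yaw 53.68 q [-0.62 -0.24  2.18  0.    1.2   0.01] F [ 0.2 -0.7 -0.3] op 0.0003591804066485705
[[79.0, -31.0, -1.0], [116.0, -49.0, -1.0], [148.0, -73.0, -1.0], [179.0, -99.0, -1.0], [208.0, -126.0, -1.0], [275.0, -179.0, -1.0], [350.0, -221.0, -1.0], [492.0, -314.0, -1.0]]
```

View pics/ts.png

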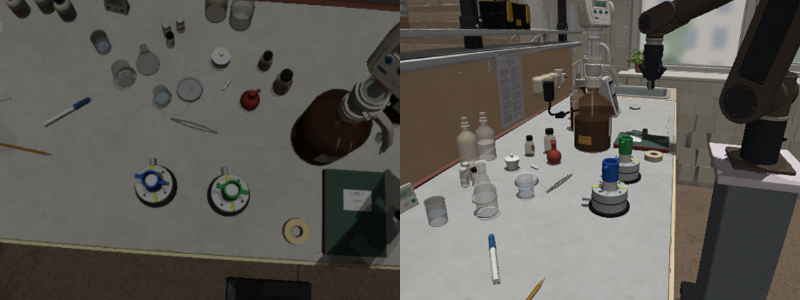

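The gripper is right of the bottle with clear space in front of it, so I continue past it close to the base.

Emit:
send_rows(
  steps=[
    [0.04, -0.016, 0, -3, -1],
    [0.079, -0.031, 0, -6, -1],
    [0.116, -0.049, 0, -9, -1],
    [0.148, -0.073, 0, -12, -1],
    [0.179, -0.099, 0, -15, -1],
    [0.208, -0.126, 0, -18, -1],
    [0.24, -0.153, 0, -21, -1],
    [0.275, -0.179, 0, -24, -1],
    [0.312, -0.2, 0, -26, -1],
    [0.35, -0.221, 0, -26, -1],
    [0.39, -0.247, 0, -26, 0],
    [0.43, -0.273, 0, -26, 1],
  ],
)

```text
time: 2.6
eef_pos: [0.4382, 0.3445, 0.204]
tcp_rot: [0.77, 0.638, -0.0, 0.0]
contact_force: [0.6, -0.6, -0.1]
opening: 0.329
finger_force: 0.0
```

```bash
python3 - <<'E'
from h import *
rel([[.44,.4207,.205],[.44,.4207,.093]])
E
```

```text
t 2.6 tcp [0.4382 0.3445 0.204 ] yaw 79.28 q [ 0.48  0.06  1.9  -0.    1.18  0.67] F [ 0.6 -0.6 -0.1] op 0.3291685721999183
[[75.0, -12.0, -1.0], [75.0, -12.0, 111.0]]
```

Emit:
send_rows(
  steps=[
    [0.04, -0.006, 0, -1, 1],
    [0.076, -0.013, 0, -1, 1],
    [0.076, -0.013, 0, -1, 1],
    [0.076, -0.013, 0, -1, 1],
    [0.076, -0.013, 0, -1, 1],
    [0.076, -0.013, 0, -1, 1],
  ],
)

```text
time: 3.2
eef_pos: [0.439, 0.4194, 0.2043]
tcp_rot: [0.764, 0.645, -0.0, 0.0]
contact_force: [0.3, -0.4, -0.4]
opening: 0.999
finger_force: 0.0
```

```bash
python3 - <<'E'
from h import *
rel([[.4405,.421,.205],[.4405,.421,.094]])
E
```

```text
t 3.2 tcp [0.439  0.4194 0.2043] yaw 80.33 q [ 0.6   0.17  1.78 -0.    1.19  0.76] F [ 0.3 -0.4 -0.4] op 0.9989429216476166
[[2.0, 1.0, -1.0], [2.0, 1.0, 110.0]]
```

Emit:
send_rows(
  squeeze=80,
  steps=[
    [0.001, -0.001, 0.03, 0, 1],
    [0.002, 0.001, 0.06, 0, 1],
    [0.002, 0.001, 0.09, 0, 1],
    [0.002, 0.001, 0.105, 0, 1],
    [0.002, 0.001, 0.114, 0, 1],
    [0.002, 0.001, 0.114, 0, 1],
    [0.002, 0.001, 0.114, 0, -1],
    [0.002, 0.001, 0.114, 0, -1],
    [0.002, 0.001, 0.114, 0, -1],
    [0.002, 0.001, 0.114, 0, -1],
    [0.002, 0.001, 0.114, 0, -1],
  ],
)

```text
time: 4.3
eef_pos: [0.4417, 0.4232, 0.0922]
tcp_rot: [0.763, 0.646, 0.002, 0.001]
contact_force: [3.5, -0.6, 4.0]
opening: 0.451
finger_force: 80.1
```

```bash
python3 - <<'E'
from h import *
rel([[.4405,.421,.09]])
cv2.imwrite("pics/t2.png",ctrl.read_camera("top")[:,:,::-1]);cv2.imwrite("pics/s2.png",ctrl.read_camera("side")[:,:,::-1])
a=cv2.resize(cv2.imread("pics/t2.png")[200:320,140:300],(400,300));b=cv2.resize(cv2.imread("pics/s2.png")[170:320,220:420],(400,300))
cv2.imwrite("pics/ts2.png",np.hstack([a,b]))
E
```

```text
t 4.3 tcp [0.4417 0.4232 0.0922] yaw 80.5 q [ 0.6   0.31  1.84 -0.    0.99  0.77] F [ 3.5 -0.6  4. ] op 0.4508709532676157
[[-2.0, -1.0, 2.0]]
```

View pics/ts2.png

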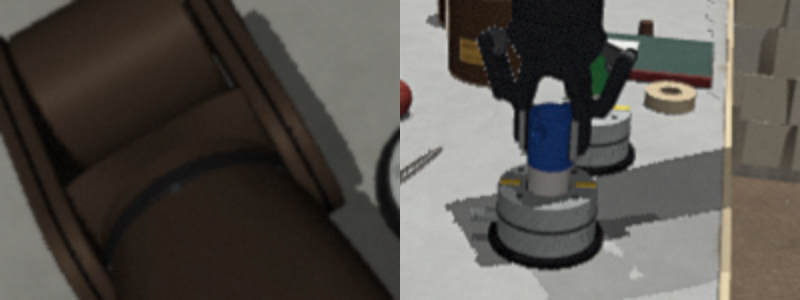

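The picture shows the fingers on both sides of the blue head, with the cup still raised. I start the turn-and-press.

Emit:
send_rows(
  squeeze=110,
  steps=[
    [0, 0, 0, 0, -1],
    [0, 0, 0.0015, 5, -1],
    [0, 0, 0.003, 10, -1],
    [0, 0, 0.0045, 15, -1],
    [0, 0, 0.006, 20, -1],
    [0, 0, 0.0075, 25, -1],
    [0, 0, 0.009, 30, -1],
    [0, 0, 0.0105, 35, -1],
    [0, 0, 0.0105, 35, -1],
  ],
)

```text
time: 5.3
eef_pos: [0.4414, 0.4236, 0.0819]
tcp_rot: [0.923, 0.385, 0.002, -0.001]
contact_force: [4.1, -1.0, 7.8]
opening: 0.443
finger_force: 109.8
```

```bash
python3 - <<'E'
from h import *
rel([[.4405,.421,.072]])
im=ctrl.read_camera("side");cv2.imwrite("pics/s3.png",im[:,:,::-1])
for b in blobs(masks(im)["blue"],60):print(b[:3])
for b in blobs(masks(cv2.imread("pics/s2.png")[:,:,::-1].copy())["blue"],60):print(b[:3])
cv2.imwrite("pics/s3c.png",cv2.resize(im[170:320,220:420,::-1],(800,600)))
E
```

```text
t 5.3 tcp [0.4414 0.4236 0.0819] yaw 45.32 q [0.6  0.32 1.84 0.   0.97 1.38] F [ 4.1 -1.   7.8] op 0.44254957507489556
[[-3.0, 1.0, 10.0]]
(np.int32(483), array([289.9, 243.6]), array([278, 227,  27,  34], dtype=int32))
(np.int32(68), array([128. , 338.7]), array([125, 331,   9,  17], dtype=int32))
(np.int32(664), array([294.2, 238.2]), array([284, 222,  22,  34], dtype=int32))
(np.int32(61), array([128. , 338.6]), array([125, 331,   8,  17], dtype=int32))
```

View pics/s3c.png

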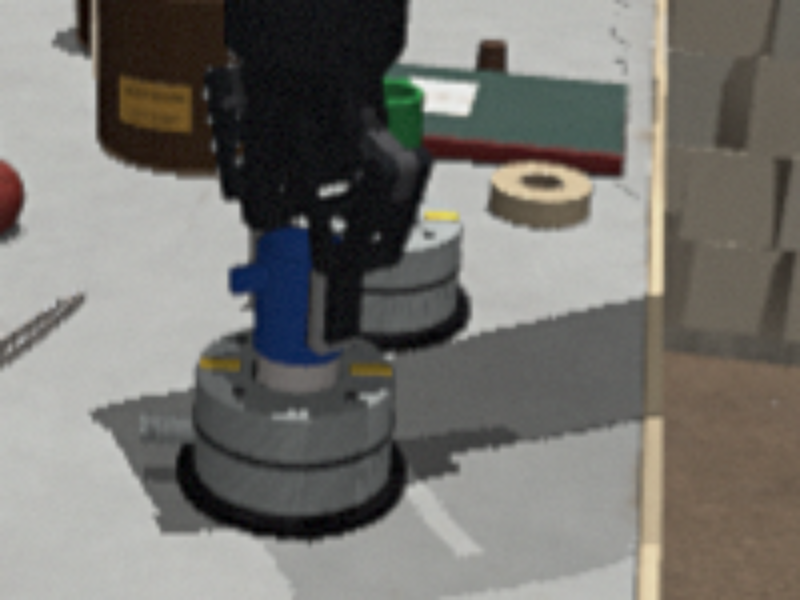

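The cup turned and went down with the gripper (wing now at (240,280), no slip visible). I finish the turn.

Emit:
send_rows(
  steps=[
    [0, 0, 0.0015, 5.5, -1],
    [0, 0, 0.003, 11, -1],
    [0, 0, 0.0045, 16.5, -1],
    [0, 0, 0.006, 22, -1],
    [0, 0, 0.0075, 27.5, -1],
    [0, 0, 0.009, 33, -1],
    [0, 0, 0.009, 33, -1],
    [0, 0, 0.009, 33, -1],
  ],
)

```text
time: 6.15
eef_pos: [0.4416, 0.4241, 0.0744]
tcp_rot: [0.994, 0.108, 0.002, -0.002]
contact_force: [1.6, -1.8, 13.5]
opening: 0.45
finger_force: 110.2
```

```bash
python3 - <<'E'
from h import *
rel([[.4405,.421,.072]])
im=ctrl.read_camera("side");cv2.imwrite("pics/s4.png",im[:,:,::-1])
for b in blobs(masks(im)["blue"],30):print(b[:3])
cv2.imwrite("pics/s4c.png",cv2.resize(im[200:310,250:350,::-1],(600,600),interpolation=2))
E
```

```text
t 6.15 tcp [0.4416 0.4241 0.0744] yaw 12.36 q [0.6  0.33 1.85 0.   0.96 1.95] F [ 1.6 -1.8 13.5] op 0.4503338674298522
[[-2.0, 3.0, 2.0]]
(np.int32(356), array([293. , 247.5]), array([275, 232,  40,  33], dtype=int32))
(np.int32(68), array([128. , 338.8]), array([125, 329,   8,  19], dtype=int32))
```

View pics/s4c.png

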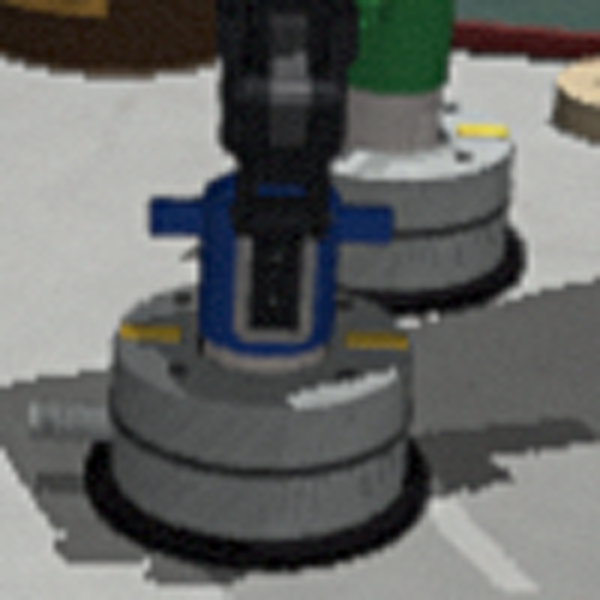

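Wings line up with the ribs; the sleeve still shows a thin white band, so I press the last 1–2 mm.

Emit:
send_rows(
  steps=[
    [0, 0, 0.001, 0, -1],
    [0, 0, 0.002, 0, -1],
    [0, 0, 0.002, 0, -1],
  ],
)

```text
time: 6.5
eef_pos: [0.4418, 0.4242, 0.0744]
tcp_rot: [0.994, 0.108, 0.002, -0.001]
contact_force: [-1.9, -4.7, 22.2]
opening: 0.447
finger_force: 110.4
```

Emit:
send_rows(
  steps=[
    [0, 0, 0.001, 0, -1],
    [0, 0, 0.002, 0, -1],
    [0, 0, 0.002, 0, -1],
  ],
)

```text
time: 6.8
eef_pos: [0.4419, 0.4242, 0.0744]
tcp_rot: [0.994, 0.108, 0.001, -0.001]
contact_force: [-5.5, -7.0, 29.8]
opening: 0.449
finger_force: 111.4
```

TCP stops dead while force climbs to 30 N: it is seated. Unload, release, rise.

Emit:
send_rows(
  steps=[
    [0, 0, -0.003, 0, -1],
    [0, 0, -0.003, 0, -1],
    [0, 0, -0.003, 0, 1],
    [0, 0, -0.003, 0, 1],
    [0, 0, -0.003, 0, 1],
    [0, 0, -0.003, 0, 1],
    [0, 0, -0.003, 0, 1],
    [0, 0, -0.03, 0, 1],
    [0, 0, -0.075, 0, 1],
    [0, 0, -0.12, 0, 1],
    [0, 0, -0.12, 0, 1],
  ],
)

```text
time: 7.9
eef_pos: [0.4434, 0.4253, 0.1954]
tcp_rot: [0.994, 0.109, 0.006, -0.004]
contact_force: [0.4, 1.2, 0.9]
opening: 1.002
finger_force: 0.0
```

```bash
python3 - <<'E'
from h import *
rel([[.4405,.421,.072]])
im=ctrl.read_camera("side");cv2.imwrite("pics/s5.png",im[:,:,::-1])
for k,m in masks(im).items():
    for b in blobs(m,10):print(k,b[:3])
cv2.imwrite("pics/s5c.png",cv2.resize(im[180:310,240:370,::-1],(600,600),interpolation=2))
o,d=ray("side",[[294,232.5],[294,264.5]]);ax=np.array([.4415,.4225])
for e in d:
    t=((ax-o[:2])@e[:2])/(e[:2]@e[:2]);print((o+t*e).round(4))
E
```

```text
t 7.9 tcp [0.4434 0.4253 0.1954] yaw 12.47 q [0.6  0.19 1.78 0.   1.16 1.95] F [0.4 1.2 0.9] op 1.0016014749325077
[[-5.0, 4.0, 123.0]]
blue (np.int32(809), array([294.5, 246.6]), array([275, 231,  40,  34], dtype=int32))
blue (np.int32(75), array([127.9, 337.3]), array([125, 328,   8,  20], dtype=int32))
green (np.int32(455), array([315.4, 202.7]), array([307, 190,  18,  27], dtype=int32))
green (np.int32(16), array([ 18.2, 280.4]), array([ 16, 279,   5,   4], dtype=int32))
yellow (np.int32(12), array([329.6, 223.6]), array([327, 223,   7,   2], dtype=int32))
yellow (np.int32(20), array([274.5, 260.5]), array([270, 260,  10,   2], dtype=int32))
yellow (np.int32(16), array([312.4, 262.4]), array([308, 262,  10,   2], dtype=int32))
[0.445  0.4232 0.1106]
[0.4429 0.4228 0.0489]
```

View pics/s5c.png

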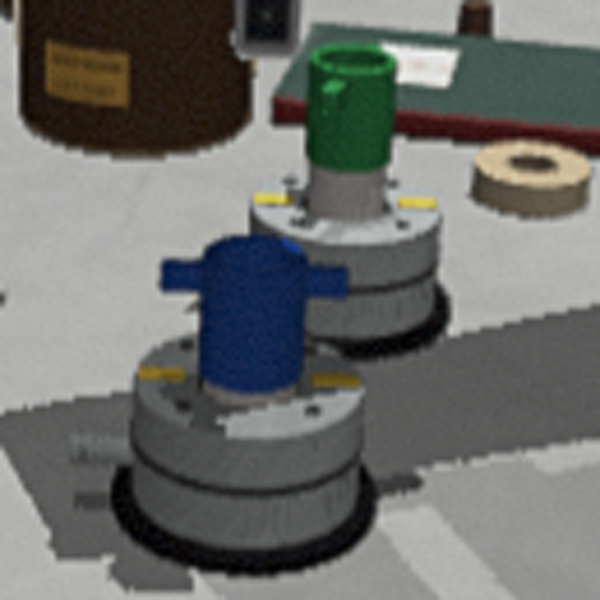

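The cup is home: the head has dropped about 19 mm, its wings are parallel to the ribs, the green cup has not moved, and the gripper is clear.

```bash
python3 -c "
from plant import ctrl
print(ctrl.sign_off())"
```

```text
the job is handed in; nothing more can be done
None
```

The blue cup is seated with its wings along the yellow ribs, the gripper has let go and is clear, and the green cup was not moved; I handed the job in at about 8 s, and the sign-off returned no verdict.

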